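Pack a soap-dish and bottle gift set

TASK

Pack the gift set: take the blue soap dish from its stand and lay it hollow side down, fully home in the pocket between the black corner blocks of the cardboard packing board; then set the amber bottle upright, wholly on the round red pad of the same board. Set both down gently, do not tip the amber bottle over, and leave the cream dish, the green bottle, the tape roll and the scanner where they are.

Things in the scene. Friction and masses are not known exactly. Their poses are not given: they have to be found in the camera images.
- blue_dish: blue soap dish, a shallow open box 60 wide x 96 long x 34 mm high, walls 5 mm, floor 7 mm, white inside, 0.18 kg. Origin: centre of its outer box. +y points out of the open hollow side, x along the width, z along the length. Starts standing on a short end (z up) on its grey stand, hollow facing about world +y, centre 56 mm above the table.
- blue_dish_rim (a point): centre of the blue dish's open rim plane (17 mm from its origin along its +y).
- blue_dish_back (a point): centre of the blue dish's flat outer underside (17 mm from its origin along its -y).
- kit: cardboard packing board, fixed to the table, 150 (x) x 260 (y) x 12 mm thick. Origin: centre of its underside, on the table; z up. Its pocket lies on the +y half, its red pad on the -y half; nothing on it stands higher than 24 mm.
- pocket (a point): centre of the pocket's floor, 12 mm above the table: a white rectangle 68 mm along the board's x and 104 mm along its y, bounded by four black L-shaped corner blocks 12 mm high and 8 mm thick, whose legs reach 22 mm from each corner along both sides; the middle of each side is open for fingers (60 mm gap on the long sides).
- pad (a point): centre of the top of the round red plastic pad, 96 mm across, 3 mm thick, its top 15 mm above the table.
- amber_bottle: amber bottle with white label and black cap, 150 mm tall, body 56 mm across up to 92 mm, sloping to a neck; cap 38 mm across from 114 to 150 mm. About 0.3 kg. Origin: centre of its underside; z up its axis. Starts upright on the table.
- green_bottle: green bottle with white cap, same shape and size as the amber one: leave alone.
- cream_dish: cream soap dish, same shape, frame and pose on its own stand as the blue one: leave alone.
- stand_a: grey stand that holds the blue dish, fixed: base 90 (x) x 84 (y) x 8 mm, with two lips along x, 12 mm high and 8 mm thick, 40 mm apart, which flank the dish's foot. Origin: centre of its underside.
- stand_b: the same stand, holding the cream dish.
- tape_roll: roll of brown tape lying flat, 110 mm across, 48 mm high; origin: centre of its underside. Bystander.
- scanner: black barcode scanner lying on the table, about 200 mm long, 35 mm high; origin on its underside. Bystander.
Not all that is in view belongs to the job. What is shaped like the amber_bottle but purple or yellow is not meant.

How it is judged:
On the way, in this order (a step that is already met when the one before it is completed fails the run):
1. the blue dish lies hollow side down, fully home in the pocket (z of blue_dish_rim in the frame of kit below 0.0155 m and z of blue_dish_back in the frame of kit above 0.04 m and angle between the y axis of blue_dish and the z axis of kit, either way round below 0.06 rad and angle between the z axis of blue_dish and the y axis of kit, either way round below 0.15 rad and horizontal distance between blue_dish and pocket below 0.01 m), for 0.2 s.
2. the amber bottle stands upright on the red pad (angle between amber_bottle's own z axis and vertical below 0.06 rad and horizontal distance between amber_bottle and pad below 0.021 m and z of amber_bottle in the frame of kit between 0.012 and 0.0185 m), for 0.2 s.
At the end, for the whole second after the job is handed in: Blue dish hollow side down in the pocket: rim within 3.5 mm of its floor, level to 0.06 rad, lengthwise to 0.15 rad, centre within 10 mm. Amber bottle upright to 0.06 rad on the red pad, base within 3.5 mm of its top, axis within 21 mm of its centre. Both at rest (all of step 1 and all of step 2 and linear speed of each of blue_dish, amber_bottle below 0.02 m/s); the robot touches nothing.
It fails at once if the amber bottle is tipped by more than 0.6 rad (angle between amber_bottle's own z axis and vertical above 0.6 rad).
It fails at once if the blue dish is dropped or banged on the board (reaches it faster than 0.6 m/s) (linear speed of blue_dish above 0.6 m/s and horizontal distance between blue_dish and pocket below 0.1 m and z of blue_dish in the frame of kit below 0.06 m).
It fails at once if the amber bottle is dropped or banged on the board (reaches it faster than 0.6 m/s) (linear speed of amber_bottle above 0.6 m/s and horizontal distance between amber_bottle and pad below 0.1 m and z of amber_bottle in the frame of kit below 0.04 m).
It fails at once if the cream dish, green bottle, tape roll or scanner is moved by more than 40 mm (distance of any of cream_dish, green_bottle, tape_roll, scanner from where it was at the start of the episode above 0.04 m).
It also fails if it takes over 54 s, if anything falls off the work surface, if the arm or the gripper's body presses on something with over 40 N, if the wrist force passes 120 N, or if a joint passes its speed limit or range.

ROBOT

A 6-joint arm with a two-finger parallel gripper is mounted at the origin on the work surface. World frame = base frame: x ahead of the robot, y to its left, z up, the work surface at z = 0. Lengths are in m, angles in rad, forces in N, time in s.
With the tool pointing down it reaches from about 0.225 to 0.875 m from the base axis. Payload 3.4 kg.
Tool frame: the origin (TCP) lies where the fingers leave the gripper's body, on its centre line; the fingertips stand 73 mm ahead of it and the grasp point (between the pads) lies 54 mm ahead of it (manip.pinch_z is the distance from the TCP to the grasp point, in m); z points along the fingers, y is the line along which they close (so a half turn about z gives the same grasp; the last joint's range is limited). The gripper opens to 85 mm and grips with 20 to 120 N. Pads are 22 mm wide; open, the fingers measure 114 mm over their backs; the gripper's body (76 mm by 85 mm) begins 54 mm behind the grasp point. The pads swing forward as they close: fully open they stand 13 mm farther back than shut.
Start: joints at [-1.378, 0.276, 1.505, -0, 1.361, -0.121], TCP at [0.177, -0.547, 0.304] pointing down, gripper open.
Joint ranges: [-2.89, 2.89], [-0.75, 2.08], [0.22, 2.7], [-1.18, 4.32], [0.11, 2.71], [-2.7, 2.7]. Speed limits (rad/s): [2.57, 2.57, 3.14, 3.14, 3.14, 3.14].

INTERFACE

Orientations are given as a unit quaternion [w, x, y, z].
In Python, from rig import readout, imaging, manip gives the robot as it stands. The module is installed in compiled form; this text tells all that it offers.
- The arm moves only by the tool servo_tool, never from a script. Its argument "moves" is a list of rows, each an object with "dp": the shift along the tool's x, y, z in units of 0.2 m (1.0 is 0.2 m), a list of three; "delta_rot": the turn, a rotation vector about the tool's x, y, z in units of 0.1 rad (1.0 is 0.1 rad), a list of three; "fingers": the opening, from 0 (shut) to 1 (fully open). In form: [{"dp": [dx, dy, dz], "delta_rot": [wx, wy, wz], "fingers": fingers}, ...]. A call has 1 to 5 rows; each row shifts and turns the commanded pose from where the row before left it, along the tool's axes as they then stand; what a row does not reach is not made up. A row lasts 1/10 s, in which the tool goes at most 50 mm and 8.59 degrees, less where a joint would pass 70% of its speed; a pose out of reach is approached as far as the arm can. A call with a number of a shift or a turn outside -1 to 1 is refused whole. A call with a gripper value outside its range is refused whole. The fingers move at their own pace and stop on an object; "force" is the grip in N (left out, the last holds). Time passes only in rows, so rows that do not move let the fingers close. It gives the time, the measured TCP pose, the force, the opening and the grip force at its end, in the units of the state.
- readout.get_state(): the state, without advancing time (a new reading comes with each control period).
- imaging.get_image(name): name is "scene" or "top" or "wrist"; returns (picture, depth): 420x560x3 uint8, red, green, blue; 420x560 float32, m along the optical axis (not along the pixel's ray), 0 where there is no reading.
- imaging.calibration(name): a dict with "intrinsics" (3x3 intrinsics, pixels), "R" (3x3) and "t" (3): a world point X has camera coordinates R X + t; the wrist camera has in their place "hand_eye" (4x4, takes a point from camera to tool coordinates, whose origin is the TCP and whose axes are the flange's). Camera axes: x right, y down, z forward; pixel columns grow to the right and rows downward; lengths in m; the calibration is good to about 2 mm. A picture is of the moment at which its call begins: read the wrist's pose just before it. calibration takes no time and is no camera call.
- manip.sign_off(): hands the job in; it is judged then, once.
The state is a dict: "clock": time; "qpos": joint angles; "qd": joint speeds; "effort": joint torques, N m; "position": TCP position; "ee_rot": TCP orientation; "contact_force": force on the tool from outside, world axes, zero at the start; "moment": the same for the moment, N m; "width": finger opening in m; "gripper_force": force on a finger pad.
Only numpy, scipy, OpenCV 4.12 (cv2) and the standard library are available. Lean on these libraries where they do the work, as an engineer would, in place of code of your own. Each camera call takes 0.05 s, during which the arm holds its last target. There are 200 camera calls.

## Working session

There is one attempt and no reset: what is moved stays moved. The work goes in short steps, Python scripts to look and compute and a tool call to move; the robot and the scene stay as the last step left them, time stands still between calls to the robot, and variables do not carry over. Pictures are saved under pics/ and viewed, at most 10 in all, crops included, and the job is handed in when it is done.

Besides the shell and the picture viewer there is one more tool, called after "Request:" in YAML: its name, and indented under it one key for each argument. servo_tool: Moves the arm, as the interface text tells. Its arguments: {"type":"object","properties":{"moves":{"type":"array"},"force":{"type":"number"}},"required":["moves"]}

```bash
mkdir -p pics; cat > h.py <<'E'
import numpy as np, cv2
from rig import readout, imaging, manip
def cloud(name):
    st=readout.get_state(); im,d=imaging.get_image(name); c=imaging.calibration(name); K=np.array(c["intrinsics"])
    v,u=np.mgrid[:420,:560]; P=np.stack([(u-K[0,2])/K[0,0]*d,(v-K[1,2])/K[1,1]*d,d],-1)
    if name=="wrist":
        from scipy.spatial.transform import Rotation as R
        q=st["ee_rot"]; H=np.array(c["hand_eye"]); P=P@H[:3,:3].T+H[:3,3]
        P=P@R.from_quat([q[1],q[2],q[3],q[0]]).as_matrix().T+np.array(st["position"])
    else: P=(P-np.array(c["t"]))@np.array(c["R"])
    P[d==0]=np.nan
    return im,P
E
python3 - <<'E'
from h import *
for n in("scene","top"):
    im,P=cloud(n); np.savez(n+".npz",im=im,P=P); cv2.imwrite(f"pics/{n}0.png",im[...,::-1])
    c=imaging.calibration(n); print(n,-np.array(c["R"]).T@np.array(c["t"]))
print(readout.get_state())
E
```

```text
scene [1.22424188 0.44401667 0.90311742]
top [ 0.40632117 -0.03326232  1.22728489]
{'clock': 0.1, 'qpos': array([-1.37800073e+00,  2.76486664e-01,  1.50603129e+00,  3.22368547e-05,
        1.36068377e+00, -1.21019163e-01]), 'qd': array([ 0.00122381, -0.0004164 , -0.00111401,  0.00082829,  0.00113989,
        0.00030812]), 'effort': array([ 1.49904925e-03, -4.17700267e+01, -2.46405512e+01, -1.14572022e-04,
        5.87714254e-03,  9.00231271e-06]), 'position': array([ 0.1774193 , -0.54656092,  0.30314196]), 'ee_rot': array([-8.04582975e-04,  9.87715480e-01,  1.56260945e-01, -1.31160621e-05]), 'contact_force': array([-0.37871623, -0.10106857,  0.11016847]), 'moment': array([-0.00612048,  0.02758281,  0.00679106]), 'gripper_force': 0.0, 'width': 0.08530008517742454}
```

View pics/top0.png

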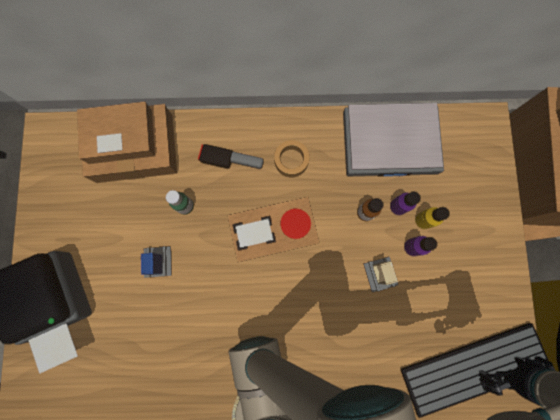

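View pics/scene0.png

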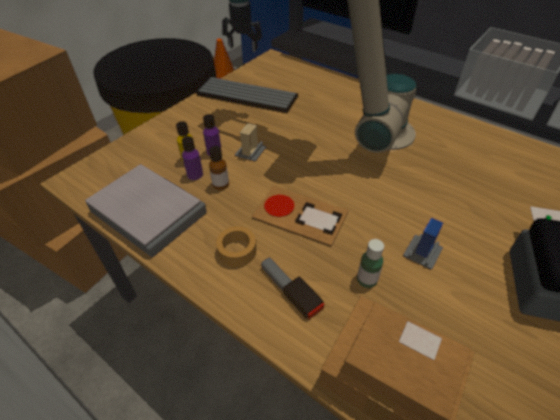

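The top view shows the blue dish on its stand at about (155,262), the cream dish at (383,273), and the board at (273,229), with pocket (255,233) and pad (295,223). Bottle candidates are brown/amber at (371,209), purple at (405,203) and (420,245), yellow at (433,216), and green at (179,201). The one at (371,209) fits because it has an amber body, white label and black cap. I'll confirm it in a crop and measure.

```bash
python3 - <<'E'
from h import *
T=np.load("top.npz");S=np.load("scene.npz")
a=cv2.resize(S["im"][110:210,150:270],(480,400),interpolation=3)
b=cv2.resize(T["im"][225:295,130:190],(320,373),interpolation=3)
o=np.zeros((400,800,3),np.uint8);o[:,:480]=a;o[:373,480:]=b;cv2.imwrite("pics/crop.png",o[...,::-1])
def reg(D,u0,u1,v0,v1):
    return D["im"][v0:v1,u0:u1].astype(int),D["P"][v0:v1,u0:u1]
def circ(p):
    A=np.c_[2*p[:,:2],np.ones(len(p))];s=np.linalg.lstsq(A,(p[:,:2]**2).sum(1),rcond=None)[0];return s[:2],np.sqrt(s[2]+s[:2]@s[:2])
# table z
print("table",np.nanmedian(T["P"][300:330,100:200,2]),np.nanmedian(S["P"][100:130,300:340,2]))
for nm,D,r in(("top",T,(225,325,190,265)),("scene",S,(245,355,185,245))):
    im,P=reg(D,*r); R,G,B=im[...,0],im[...,1],im[...,2]
    m=(R>130)&(G<60)&(B<60); p=P[m]; p=p[~np.isnan(p).any(1)]
    (cx,cy),rr,=cv2.minEnclosingCircle(p[:,:2].astype(np.float32)); print(nm,"pad",np.median(p,0),p.mean(0),cx,cy,rr)
    m=(R>170)&(G>170)&(B>160); p=P[m]; p=p[~np.isnan(p).any(1)]; rc=cv2.minAreaRect(p[:,:2].astype(np.float32)); print("pocket",p.mean(0),rc)
    m=P[...,2]>.006; p=P[m]; p=p[(p[:,2]<.03)];print("board",cv2.minAreaRect(p[:,:2].astype(np.float32)),np.median(p[:,2]))
# amber cap
for nm,D,r in(("top",T,(355,388,192,225)),("scene",S,(205,232,145,192))):
    im,P=reg(D,*r); p=P.reshape(-1,3); p=p[~np.isnan(p).any(1)]
    q=p[p[:,2]>.142]; print(nm,"cap",len(q),q.mean(0),cv2.minEnclosingCircle(q[:,:2].astype(np.float32)))
    q=p[(p[:,2]>.03)&(p[:,2]<.085)]; print("body",len(q),circ(q))
for nm,D,r in(("top",T,(135,180,238,285)),("scene",S,(400,450,212,270))):
    im,P=reg(D,*r); p=P.reshape(-1,3); c=im.reshape(-1,3); k=~np.isnan(p).any(1);p=p[k];c=c[k]
    b=(c[:,2]>c[:,0]+35)
    q=p[(p[:,2]>.094)]; print(nm,"dishtop",len(q),q.mean(0),cv2.minAreaRect(q[:,:2].astype(np.float32)),q[:,2].max())
    q=p[b&(p[:,2]>.04)&(p[:,2]<.094)]; print("blue faces",len(q),q.mean(0),q.min(0),q.max(0))
    q=p[(p[:,2]>.004)&(p[:,2]<.03)]; print("stand",cv2.minAreaRect(q[:,:2].astype(np.float32)))
E
```

```text
table 0.0007904790729716658 -0.0002264748638382086
top pad [ 0.56214327 -0.08408406  0.01616714] [ 0.56208242 -0.08420379  0.01621519] 0.5622997879981995 -0.08460097014904022 0.046001240611076355
pocket [0.53503704 0.04524521 0.01351315] ((0.5348792672157288, 0.04499080032110214), (0.06549518555402756, 0.10195421427488327), 11.671207427978516)
board ((0.5542244911193848, -0.020861029624938965), (0.30483579635620117, 0.23256632685661316), 88.57611846923828) 0.013711713220386397
scene pad [ 0.56191634 -0.08616885  0.01483156] [ 0.56171267 -0.08623487  0.01479238] 0.5612252354621887 -0.08625983446836472 0.046976469457149506
pocket [nan nan nan] ((0.0, 0.0), (0.0, 0.0), 0.0)
board ((0.5515204071998596, -0.02011476457118988), (0.24099740386009216, 0.308750718832016), 36.444129943847656) 0.012426185432515176
top cap 152 [ 0.59217705 -0.30573124  0.15087925] ((0.5923516154289246, -0.30576077103614807), 0.019396837800741196)
body 85 (array([ 0.59336608, -0.30682118]), np.float64(0.028336810575209974))
scene cap 96 [ 0.59480801 -0.30272644  0.14896833] ((0.5943120718002319, -0.3051775395870209), 0.02165449969470501)
body 267 (array([ 0.54955405, -0.35972566]), np.float64(0.09182646595904059))
top dishtop 278 [0.4448793  0.3425848  0.10398059] ((0.4452833831310272, 0.3438079059123993), (0.06043419986963272, 0.033662401139736176), 2.843329668045044) 0.11016999716502271<stdin>:16: RuntimeWarning: Mean of empty slice.
  ret = um.true_divide(
<stdin>:27: RuntimeWarning: Mean of empty slice.
Traceback (most recent call last):
ValueError: zero-size array to reduction operation minimum which has no identity
```

View pics/crop.png

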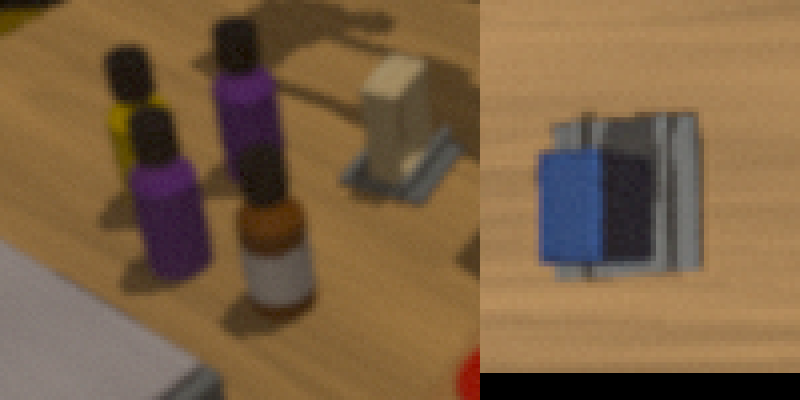

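Crop: brown body, white label and black cap at (275,240) in the left panel, so that is the amber bottle, next to two purple and one yellow decoys. The right panel shows the blue dish upright on its stand, with its underside facing the robot's side (-y).

Plan: grip the dish across its width with the tool tilted about 50° towards +y. A turn of -90° then lays it hollow side down.

```bash
cat >> h.py <<'E'
from scipy.spatial.transform import Rotation as R, Slerp
DZ=0.0
def pose():
    s=readout.get_state(); q=s["ee_rot"]; return np.array(s["position"]),R.from_quat([q[1],q[2],q[3],q[0]])
def tool(az,tilt):
    """tool y along azimuth az (rad), z down tilted by tilt towards az+90deg"""
    y=np.array([np.cos(az),np.sin(az),0]); l=np.array([-y[1],y[0],0]); z=np.sin(tilt)*l-np.cos(tilt)*np.array([0,0,1])
    return R.from_matrix(np.c_[np.cross(y,z),y,z])
def plan(p1,r1,step=.045,start=None,nd=2):
    p0,r0=start or pose(); n=int(np.ceil(max(np.linalg.norm(p1-p0)/step,(r0.inv()*r1).magnitude()/.095,1)))
    S=Slerp([0,1],R.concatenate([r0,r1])); p,r=p0,r0
    for i in range(1,n+1):
        f=i/n; d=r.inv().apply(p0+f*(p1-p0)-p)/.2; w=(r.inv()*S(f)).as_rotvec()/.1
        d=np.round(d,nd); w=np.round(w,nd); print(list(map(float,d+0)),list(map(float,w+0)))
        p=p+r.apply(d*.2); r=r*R.from_rotvec(w*.1)
    print("end",p.round(4),np.round(p-p1,4)); return p,r
E
python3 - <<'E'
from h import *
az=np.radians(2.8);r=tool(az,np.radians(50)); t=r.as_matrix()[:,2]
c=np.array([.445,.343,.056])-.007*np.array([-np.sin(az),np.cos(az),0])
print(c-.054*t)
e=plan(np.array([.34,-.12,.34]),tool(az,0))
plan(c-.20*t,r,start=e)
E
```

```text
[0.44736269 0.29469134 0.09071053]
[0.1, -0.13, -0.01] [0.0, 0.0, -0.93]
[0.12, -0.11, -0.02] [0.0, 0.0, -0.94]
[0.12, -0.11, -0.01] [0.0, 0.0, -0.93]
[0.13, -0.09, -0.01] [0.0, 0.0, -0.93]
[0.15, -0.08, -0.01] [0.0, -0.01, -0.93]
[0.14, -0.07, -0.02] [0.0, 0.0, -0.94]
[0.16, -0.06, -0.01] [-0.01, 0.0, -0.93]
[0.16, -0.03, -0.01] [0.0, 0.0, -0.93]
[0.16, -0.03, -0.02] [0.0, 0.0, -0.93]
[0.16, -0.01, -0.01] [0.0, 0.0, -0.94]
[0.16, 0.01, -0.01] [0.0, 0.0, -0.93]
[0.16, 0.02, -0.02] [0.0, 0.0, -0.93]
[0.16, 0.04, -0.01] [0.0, 0.0, -0.94]
[0.16, 0.05, -0.01] [0.0, 0.0, -0.93]
end [ 0.34   -0.1197  0.3394] [ 0.      0.0003 -0.0006]
[0.15, 0.06, 0.08] [0.0, 0.87, 0.0]
[0.14, 0.07, 0.09] [0.0, 0.87, 0.0]
[0.13, 0.06, 0.1] [0.0, 0.88, 0.0]
[0.13, 0.07, 0.11] [0.0, 0.87, 0.0]
[0.11, 0.06, 0.13] [0.0, 0.87, 0.0]
[0.1, 0.06, 0.13] [0.0, 0.87, 0.0]
[0.09, 0.07, 0.14] [0.0, 0.88, 0.0]
[0.08, 0.06, 0.15] [0.0, 0.87, 0.0]
[0.06, 0.06, 0.15] [0.0, 0.87, 0.0]
[0.05, 0.07, 0.16] [0.0, 0.87, 0.0]
end [0.4533 0.1823 0.1848] [ 0.0005 -0.0007  0.0002]
```

Request:
servo_tool:
  moves:
    - {"dp":[0.1,-0.13,-0.01],"delta_rot":[0,0,-0.93],"fingers":1}
    - {"dp":[0.12,-0.11,-0.02],"delta_rot":[0,0,-0.93],"fingers":1}
    - {"dp":[0.12,-0.11,-0.01],"delta_rot":[0,0,-0.93],"fingers":1}
    - {"dp":[0.13,-0.09,-0.01],"delta_rot":[0,0,-0.93],"fingers":1}
    - {"dp":[0.15,-0.08,-0.01],"delta_rot":[0,0,-0.93],"fingers":1}

```text
clock: 0.6
position: [0.2371, -0.3934, 0.3156]
ee_rot: [-0.0, 0.925, 0.381, 0.0]
contact_force: [-0.5, 0.0, 0.3]
width: 0.0857
gripper_force: 0.0
```

Request:
servo_tool:
  moves:
    - {"dp":[0.14,-0.07,-0.02],"delta_rot":[0,0,-0.93],"fingers":1}
    - {"dp":[0.16,-0.06,-0.01],"delta_rot":[0,0,-0.93],"fingers":1}
    - {"dp":[0.16,-0.03,-0.01],"delta_rot":[0,0,-0.93],"fingers":1}
    - {"dp":[0.16,-0.03,-0.02],"delta_rot":[0,0,-0.93],"fingers":1}
    - {"dp":[0.16,-0.01,-0.01],"delta_rot":[0,0,-0.93],"fingers":1}

```text
clock: 1.1
position: [0.2935, -0.2408, 0.3299]
ee_rot: [-0.0, 0.812, 0.584, 0.0]
contact_force: [0.2, -0.7, 0.3]
width: 0.0859
gripper_force: 0.0
```

Request:
servo_tool:
  moves:
    - {"dp":[0.16,0.01,-0.01],"delta_rot":[0,0,-0.93],"fingers":1}
    - {"dp":[0.16,0.02,-0.02],"delta_rot":[0,0,-0.93],"fingers":1}
    - {"dp":[0.16,0.04,-0.01],"delta_rot":[0,0,-0.93],"fingers":1}
    - {"dp":[0.16,0.05,-0.01],"delta_rot":[0,0,-0.93],"fingers":1}
    - {"dp":[0,0,0],"delta_rot":[0,0,0],"fingers":1}

```text
clock: 1.6
position: [0.3413, -0.1172, 0.3399]
ee_rot: [-0.0, 0.689, 0.725, 0.001]
contact_force: [0.6, 0.3, -0.3]
width: 0.0854
gripper_force: 0.0
```

Request:
servo_tool:
  moves:
    - {"dp":[0.15,0.06,0.08],"delta_rot":[0,0.87,0],"fingers":1}
    - {"dp":[0.14,0.07,0.09],"delta_rot":[0,0.87,0],"fingers":1}
    - {"dp":[0.13,0.06,0.1],"delta_rot":[0,0.87,0],"fingers":1}
    - {"dp":[0.13,0.07,0.11],"delta_rot":[0,0.87,0],"fingers":1}
    - {"dp":[0.11,0.06,0.13],"delta_rot":[0,0.87,0],"fingers":1}

```text
clock: 2.1
position: [0.3988, 0.0314, 0.2613]
ee_rot: [-0.156, 0.675, 0.705, 0.15]
contact_force: [-0.2, -0.2, 0.2]
width: 0.0857
gripper_force: 0.0
```

Request:
servo_tool:
  moves:
    - {"dp":[0.1,0.06,0.13],"delta_rot":[0,0.87,0],"fingers":1}
    - {"dp":[0.09,0.07,0.14],"delta_rot":[0,0.87,0],"fingers":1}
    - {"dp":[0.08,0.06,0.15],"delta_rot":[0,0.87,0],"fingers":1}
    - {"dp":[0.06,0.06,0.15],"delta_rot":[0,0.87,0],"fingers":1}
    - {"dp":[0.05,0.07,0.16],"delta_rot":[0,0.87,0],"fingers":1}

```text
clock: 2.6
position: [0.4561, 0.1809, 0.184]
ee_rot: [-0.305, 0.627, 0.655, 0.292]
contact_force: [0.5, 0.5, 0.3]
width: 0.0856
gripper_force: 0.0
```

Request:
servo_tool:
  moves:
    - {"dp":[0,0,0],"delta_rot":[0,0,0],"fingers":1}
    - {"dp":[0,0,0],"delta_rot":[0,0,0],"fingers":1}

```text
clock: 2.8
position: [0.4553, 0.1804, 0.1838]
ee_rot: [-0.305, 0.627, 0.655, 0.29]
contact_force: [0.7, -0.8, -0.2]
width: 0.0855
gripper_force: 0.0
```

Good tracking. Now I'll measure the dish with the wrist camera.

```bash
python3 - <<'E'
from h import *
im,P=cloud("wrist"); np.savez("w1.npz",im=im,P=P); cv2.imwrite("pics/w1.png",im[...,::-1])
p,r=pose(); print(p,r.as_matrix().round(3).tolist())
c=im.astype(int); k=~np.isnan(P).any(2)
b=k&(c[...,2]>c[...,0]+25)&(c[...,2]>c[...,1]+10)&(np.hypot(P[...,0]-.445,P[...,1]-.343)<.07)&(P[...,2]>.025)
q=P[b]; print(len(q))
t=q[q[:,2]>.1]; print("top",len(t),t.mean(0),cv2.minAreaRect(t[:,:2].astype(np.float32)))
f=q[(q[:,2]<.098)&(q[:,2]>.03)]; 
for _ in range(3):
    A=np.c_[f[:,0],f[:,2],np.ones(len(f))]; s=np.linalg.lstsq(A,f[:,1],rcond=None)[0]; e=np.abs(f[:,1]-A@s); f=f[e<.003]
print("back plane y=ax+bz+c",s,len(f),"x range",np.percentile(f[:,0],[0.5,50,99.5]),f.mean(0),"z",np.percentile(f[:,2],[.5,99.5]))
E
```

```text
[0.45548827 0.18018262 0.18463024] [[-0.028, 0.999, -0.034], [0.645, 0.045, 0.763], [0.764, -0.001, -0.646]]
7319
top 3242 [0.44631172 0.34278628 0.10316615] ((0.44625169038772583, 0.34459638595581055), (0.05869109183549881, 0.0349777415394783), 2.027498483657837)
back plane y=ax+bz+c [ 0.04399718 -0.0003569   0.30859451] 3718 x range [0.41857153 0.44699128 0.47568895] [0.44701491 0.32823782 0.06748271] z [0.03063501 0.09768526]
```

View pics/w1.png

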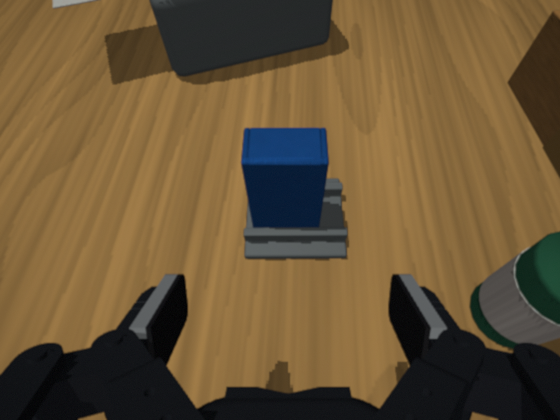

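The wrist view shows the blue dish at (286,175), standing on its stand with the underside towards me and no lean. The green bottle sits at the right edge, (530,290). Next I'll work out the approach and check clearance to the green bottle.

```bash
python3 - <<'E'
from h import *
T=np.load("top.npz")["P"][180:215,160:195].reshape(-1,3); q=T[T[:,2]>.14]; print("green",q.mean(0))
az=np.radians(2.55);r=tool(az,np.radians(50)); t=r.as_matrix()[:,2]
c=np.array([.4463,.345,.056])-.007*np.array([-np.sin(az),np.cos(az),0])
e=plan(c-.09*t,r,nd=3); plan(c-.054*t,r,step=.018,start=e,nd=3)
E
```

```text
green [0.62577267 0.26190173 0.15022255]
[0.006, -0.003, 0.19] [-0.002, 0.013, -0.001]
[0.005, -0.003, 0.189] [-0.001, 0.013, -0.001]
[0.006, -0.003, 0.19] [-0.002, 0.012, -0.001]
end [0.4497 0.2692 0.1139] [0.     0.0001 0.    ]
[0.0, 0.0, 0.09] [0.0, 0.0, 0.0]
[0.0, 0.0, 0.09] [0.0, 0.0, 0.0]
end [0.4485 0.2967 0.0907] [0.     0.0001 0.    ]
```

Request:
servo_tool:
  moves:
    - {"dp":[0.006,-0.003,0.19],"delta_rot":[0,0.013,0],"fingers":1}
    - {"dp":[0.006,-0.003,0.19],"delta_rot":[0,0.013,0],"fingers":1}
    - {"dp":[0.006,-0.003,0.19],"delta_rot":[0,0.013,0],"fingers":1}
    - {"dp":[0,0,0.09],"delta_rot":[0,0,0],"fingers":1}
    - {"dp":[0,0,0.09],"delta_rot":[0,0,0],"fingers":1}

```text
clock: 3.35
position: [0.4487, 0.298, 0.0916]
ee_rot: [-0.305, 0.626, 0.655, 0.293]
contact_force: [-0.4, -0.9, -0.2]
width: 0.0852
gripper_force: 0.0
```

Request:
servo_tool:
  force: 40
  moves:
    - {"dp":[0,0,0],"delta_rot":[0,0,0],"fingers":1}
    - {"dp":[0,0,0],"delta_rot":[0,0,0],"fingers":0}
    - {"dp":[0,0,0],"delta_rot":[0,0,0],"fingers":0}
    - {"dp":[0,0,0],"delta_rot":[0,0,0],"fingers":0}
    - {"dp":[0,0,0],"delta_rot":[0,0,0],"fingers":0}

```text
clock: 3.85
position: [0.4491, 0.2974, 0.0923]
ee_rot: [-0.305, 0.626, 0.655, 0.294]
contact_force: [-0.3, -4.8, 6.5]
width: 0.0592
gripper_force: 45.7
```

```bash
python3 - <<'E'
from h import *
p,r=pose(); az=np.radians(2.52)
dr=R.from_euler('z',az); dp=np.array([.4463,.345,.056])
rel_r=(r.inv()*dr); rel_p=r.inv().apply(dp-p); np.savez("rel.npz",q=rel_r.as_quat(),p=rel_p); print(rel_p)
a=np.radians(11.7); kr=R.from_euler('z',a)*R.from_euler('x',-np.pi/2)  # dish y->-z, z->+y
print(kr.as_matrix().round(2).tolist())
tr=kr*rel_r.inv(); tp=np.array([.535,.045,.16])-tr.apply(rel_p); print("tool z",tr.as_matrix()[:,2],tp)
e=plan(p+[0,0,.13],r); plan(tp,tr,start=e)
E
```

```text
[ 0.00271373 -0.00082504  0.05989962]
[[0.98, -0.0, -0.2], [0.2, 0.0, 0.98], [0.0, -1.0, 0.0]]
tool z [ 0.1314332  -0.62747275 -0.76746548] [0.52836073 0.08071562 0.20771084]
[0.17, 0.0, -0.14] [0.0, 0.0, 0.0]
[0.16, 0.0, -0.14] [0.0, 0.0, 0.0]
[0.17, 0.0, -0.14] [0.0, 0.0, 0.0]
end [0.4489 0.297  0.2229] [-0.0002 -0.0004  0.0006]
[-0.04, 0.02, -0.05] [0.01, -0.92, -0.11]
[-0.05, 0.02, -0.04] [0.01, -0.92, -0.1]
[-0.06, 0.02, -0.04] [0.01, -0.92, -0.11]
[-0.05, 0.02, -0.03] [0.01, -0.93, -0.1]
[-0.06, 0.02, -0.03] [0.01, -0.92, -0.11]
[-0.06, 0.01, -0.02] [0.01, -0.92, -0.1]
[-0.07, 0.02, -0.01] [0.01, -0.92, -0.11]
[-0.06, 0.02, -0.01] [0.01, -0.92, -0.11]
[-0.07, 0.01, -0.01] [0.02, -0.92, -0.1]
[-0.07, 0.02, 0.01] [0.01, -0.93, -0.11]
[-0.06, 0.01, 0.0] [0.01, -0.92, -0.1]
[-0.07, 0.01, 0.02] [0.01, -0.92, -0.11]
[-0.06, 0.02, 0.02] [0.01, -0.92, -0.1]
[-0.06, 0.01, 0.02] [0.01, -0.92, -0.11]
[-0.06, 0.01, 0.03] [0.01, -0.93, -0.1]
[-0.06, 0.01, 0.04] [0.01, -0.92, -0.11]
[-0.05, 0.01, 0.04] [0.01, -0.92, -0.11]
end [0.5278 0.0808 0.2083] [-0.0005  0.0001  0.0006]
```

Request:
servo_tool:
  moves:
    - {"dp":[0.08,0,-0.07],"delta_rot":[0,0,0],"fingers":0}
    - {"dp":[0.12,0,-0.1],"delta_rot":[0,0,0],"fingers":0}
    - {"dp":[0.15,0,-0.13],"delta_rot":[0,0,0],"fingers":0}
    - {"dp":[0.15,0,-0.12],"delta_rot":[0,0,0],"fingers":0}

```text
clock: 4.25
position: [0.4482, 0.2969, 0.2226]
ee_rot: [-0.305, 0.627, 0.655, 0.292]
contact_force: [0.1, -0.4, -2.0]
width: 0.0594
gripper_force: 44.8
```

Request:
servo_tool:
  moves:
    - {"dp":[-0.04,0.02,-0.05],"delta_rot":[0.01,-0.92,-0.11],"fingers":0}
    - {"dp":[-0.05,0.02,-0.04],"delta_rot":[0.01,-0.92,-0.1],"fingers":0}
    - {"dp":[-0.06,0.02,-0.04],"delta_rot":[0.01,-0.92,-0.11],"fingers":0}
    - {"dp":[-0.05,0.02,-0.03],"delta_rot":[0.01,-0.92,-0.1],"fingers":0}
    - {"dp":[-0.06,0.02,-0.03],"delta_rot":[0.01,-0.92,-0.11],"fingers":0}

```text
clock: 4.75
position: [0.4724, 0.2329, 0.2184]
ee_rot: [-0.14, 0.659, 0.725, 0.147]
contact_force: [0.0, -0.1, -2.0]
width: 0.0596
gripper_force: 44.8
```

Request:
servo_tool:
  moves:
    - {"dp":[-0.06,0.01,-0.02],"delta_rot":[0.01,-0.92,-0.1],"fingers":0}
    - {"dp":[-0.07,0.02,-0.01],"delta_rot":[0.01,-0.92,-0.11],"fingers":0}
    - {"dp":[-0.06,0.02,-0.01],"delta_rot":[0.01,-0.92,-0.11],"fingers":0}
    - {"dp":[-0.07,0.01,-0.01],"delta_rot":[0.02,-0.92,-0.1],"fingers":0}
    - {"dp":[-0.07,0.02,0.01],"delta_rot":[0.01,-0.92,-0.11],"fingers":0}

```text
clock: 5.25
position: [0.4958, 0.1686, 0.2122]
ee_rot: [0.03, 0.655, 0.755, -0.005]
contact_force: [-0.3, 0.1, -2.1]
width: 0.0595
gripper_force: 44.8
```

Request:
servo_tool:
  moves:
    - {"dp":[-0.06,0.01,0],"delta_rot":[0.01,-0.92,-0.1],"fingers":0}
    - {"dp":[-0.07,0.01,0.02],"delta_rot":[0.01,-0.92,-0.11],"fingers":0}
    - {"dp":[-0.06,0.02,0.02],"delta_rot":[0.01,-0.92,-0.1],"fingers":0}
    - {"dp":[-0.06,0.01,0.02],"delta_rot":[0.01,-0.92,-0.11],"fingers":0}
    - {"dp":[-0.06,0.01,0.03],"delta_rot":[0.01,-0.92,-0.1],"fingers":0}

```text
clock: 5.75
position: [0.5183, 0.1068, 0.2091]
ee_rot: [0.199, 0.617, 0.745, -0.157]
contact_force: [-0.3, -0.4, -2.1]
width: 0.059
gripper_force: 44.8
```

Request:
servo_tool:
  moves:
    - {"dp":[-0.06,0.01,0.04],"delta_rot":[0.01,-0.92,-0.11],"fingers":0}
    - {"dp":[-0.05,0.01,0.04],"delta_rot":[0.01,-0.92,-0.11],"fingers":0}
    - {"dp":[0,0,0],"delta_rot":[0,0,0],"fingers":0}
    - {"dp":[0,0,0],"delta_rot":[0,0,0],"fingers":0}

```text
clock: 6.15
position: [0.5272, 0.0818, 0.2063]
ee_rot: [0.262, 0.593, 0.731, -0.215]
contact_force: [0.2, 0.5, -1.4]
width: 0.0596
gripper_force: 44.8
```

```bash
python3 - <<'E'
from h import *
im,P=cloud("wrist"); np.savez("w2.npz",im=im,P=P); o=[im]
im2,P2=cloud("top"); np.savez("t2.npz",im=im2,P=P2); im3,P3=cloud("scene")
o=np.zeros((600,800,3),np.uint8); o[:420,:560]=im; o[420:600,:240]=cv2.resize(im2[180:270,210:330],(240,180)); 
o[420:600,240:480]=cv2.resize(im3[160:250,240:360],(240,180))
cv2.imwrite("pics/w2.png",o[...,::-1])
E
```

```text
(no output)
```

View pics/w2.png

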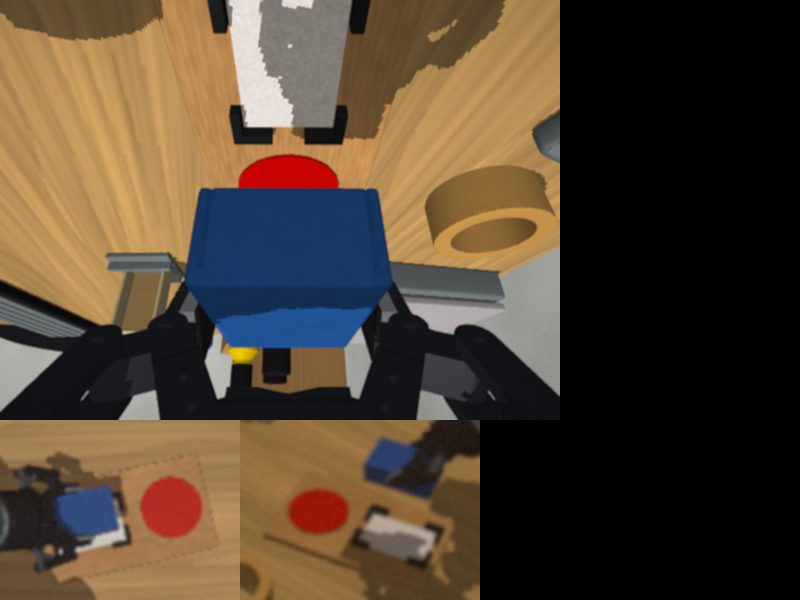

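The wrist view shows the dish underside up at (290,240), the pocket at (290,65) and the pad at (288,172). I'll measure the dish's level and yaw, and the pocket, from this cloud.

```bash
python3 - <<'E'
from h import *
D=np.load("w2.npz"); im=D["im"].astype(int);P=D["P"]; k=~np.isnan(P).any(2); Rr,G,B=im[...,0],im[...,1],im[...,2]
b=k&(B>Rr+25)&(B>G+10)&(P[...,2]>.1); q=P[b]; t=q[q[:,2]>np.percentile(q[:,2],95)-.02]
for _ in range(4):
    A=np.c_[t[:,:2],np.ones(len(t))]; s=np.linalg.lstsq(A,t[:,2],rcond=None)[0]; e=np.abs(t[:,2]-A@s); t=t[e<max(.0025,np.percentile(e,80))]
print("plane",s,t.mean(0),len(t)); f=t[np.abs(t[:,2]-np.c_[t[:,:2],np.ones(len(t))]@s)<.0025]
print("top rect",cv2.minAreaRect(f[:,:2].astype(np.float32)))
rd=k&(Rr>130)&(G<60)&(B<60)&(P[...,2]<.04); print("pad visible z",P[rd].mean(0),P[rd].max(0),P[rd].min(0))
w=k&(np.abs(Rr-B)<40)&(Rr>90)&(np.abs(P[...,2]-.012)<.006)&(np.hypot(P[...,0]-.535,P[...,1]-.045)<.06)
print("pocket",cv2.minAreaRect(P[w][:,:2].astype(np.float32)),P[w][:,2].mean())
# corner block tops
bl=k&(im.max(2)<60)&(np.abs(P[...,2]-.024)<.004)&(np.abs(P[...,0]-.535)<.075)&(np.abs(P[...,1]-.045)<.085)
print("blocks",cv2.minAreaRect(P[bl][:,:2].astype(np.float32)),P[bl][:,2].mean(),bl.sum())
p,r=pose();L=np.load("rel.npz");print("pred",p+r.apply(L["p"]),(r*R.from_quat(L["q"])).as_matrix().round(3).tolist())
E
```

```text
plane [ 0.00677584 -0.04167293  0.17184735] [0.53126071 0.06410547 0.17308302] 10434
top rect ((0.5346174240112305, 0.04919944703578949), (0.060484834015369415, 0.09504956007003784), 11.513678550720215)
pad visible z [ 0.55667753 -0.06011885  0.01423835] [ 0.60641451 -0.03506413  0.01581299] [ 0.51468161 -0.09007943  0.01098368]
pocket ((0.5363395810127258, 0.04007882624864578), (0.06878539174795151, 0.09744570404291153), 11.777887344360352) 0.011768755141514514
blocks ((0.5363382697105408, 0.040761157870292664), (0.08311572670936584, 0.10805010050535202), 11.86612319946289) 0.023031030524253673 2138
pred [0.5342134 0.0460521 0.1595238] [[0.979, -0.002, -0.204], [0.204, 0.004, 0.979], [-0.001, -1.0, 0.004]]
```

The dish has pitched about 0.042 rad in the grip. I'll take the measured pose as the new hand-to-dish relation and correct for it on the descent.

```bash
python3 - <<'E'
from h import *
p,r=pose(); a=np.radians(11.7); kz=R.from_euler('z',a); nom=kz*R.from_euler('x',-np.pi/2)
dr=kz*R.from_euler('x',-.0422)*R.from_euler('x',-np.pi/2); n=-dr.as_matrix()[:,1]
dp=np.array([.5346,.0492,.1734])-.017*n; rel_r=r.inv()*dr; rel_p=r.inv().apply(dp-p); np.savez("rel.npz",q=rel_r.as_quat(),p=rel_p); print(rel_p,dp)
tr=nom*rel_r.inv(); T=lambda z: np.array([.5354,.0448,z])-tr.apply(rel_p)
e=plan(T(.075),tr,start=(p,r),step=.03,nd=3); e=plan(T(.034),tr,start=e,step=.015,nd=3); plan(T(.029),tr,start=e,step=.003,nd=3)
E
```

```text
[0.00645574 0.00020003 0.06083478] [0.53474544 0.04849771 0.15641513]
[0.078, 0.0, 0.109] [0.0, 0.141, 0.0]
[0.075, 0.0, 0.11] [-0.001, 0.14, 0.0]
[0.075, 0.0, 0.111] [0.0, 0.141, 0.001]
end [0.5288 0.0758 0.1274] [0.0001 0.0001 0.    ]
[0.041, 0.0, 0.054] [0.0, 0.0, 0.0]
[0.042, 0.0, 0.055] [0.0, 0.0, 0.0]
[0.041, 0.0, 0.054] [0.0, 0.0, 0.0]
end [0.5288 0.0758 0.0864] [0.0001 0.0001 0.0001]
[0.008, 0.0, 0.01] [0.0, 0.0, 0.0]
[0.007, 0.0, 0.01] [0.0, 0.0, 0.0]
end [0.5288 0.0758 0.0814] [0.0001 0.     0.0001]
```

Request:
servo_tool:
  moves:
    - {"dp":[0.078,0,0.109],"delta_rot":[0,0.141,0],"fingers":0}
    - {"dp":[0.075,0,0.11],"delta_rot":[0,0.141,0],"fingers":0}
    - {"dp":[0.075,0,0.111],"delta_rot":[0,0.14,0],"fingers":0}
    - {"dp":[0,0,0],"delta_rot":[0,0,0],"fingers":0}

```text
clock: 6.7
position: [0.5271, 0.0749, 0.1248]
ee_rot: [0.246, 0.597, 0.736, -0.204]
contact_force: [-1.3, -1.5, -1.1]
width: 0.0593
gripper_force: 44.7
```

```bash
cat > m.py <<'E'
from h import *
im,P=cloud("wrist");im=im.astype(int); k=~np.isnan(P).any(2); Rr,G,B=im[...,0],im[...,1],im[...,2]
p,r=pose();L=np.load("rel.npz");pd=p+r.apply(L["p"])
b=k&(B>Rr+25)&(B>G+10)&(np.abs(P[...,2]-pd[2]-.017)<.008)&(np.hypot(*(P[...,:2]-pd[:2]).transpose(2,0,1))<.07); t=P[b]
for _ in range(4):
    A=np.c_[t[:,:2],np.ones(len(t))]; s=np.linalg.lstsq(A,t[:,2],rcond=None)[0]; t=t[np.abs(t[:,2]-A@s)<.0025]
print("plane",s,"rect",cv2.minAreaRect(t[:,:2].astype(np.float32)),"z",t[:,2].mean(),len(t)); print("pred",pd,(r*R.from_quat(L["q"])).as_matrix().round(3).tolist())
bl=k&(im.max(2)<60)&(np.abs(P[...,2]-.024)<.004)&(np.abs(P[...,0]-.535)<.075)&(np.abs(P[...,1]-.045)<.085)
print("blocks",cv2.minAreaRect(P[bl][:,:2].astype(np.float32)),bl.sum())
E
python3 m.py
```

```text
plane [-0.00798473  0.02110363  0.09410476] rect ((0.5338501930236816, 0.04355680197477341), (0.05990048497915268, 0.0942784994840622), 11.910491943359375) z 0.09111325961664785 10092
pred [0.53461537 0.04399569 0.0741937 ] [[0.979, -0.003, -0.203], [0.203, -0.003, 0.979], [-0.004, -1.0, -0.002]]
blocks ((0.525996208190918, 0.09002654254436493), (0.08379985392093658, 0.03142955154180527), 11.653486251831055) 5427
```

```bash
python3 - <<'E'
from h import *
p,r=pose(); c=np.array([.5342,.0438,.0742]); t=np.array([.5352,.0455,.035])
r2=r*R.from_rotvec([0,-.008,0])
e=plan(p+t-c,r2,step=.015,nd=3); plan(e[0]-[0,0,.007],r2,start=e,step=.0036,nd=3)
E
```

```text
[0.042, 0.002, 0.05] [0.0, -0.027, 0.0]
[0.041, 0.003, 0.051] [0.0, -0.026, 0.0]
[0.042, 0.002, 0.05] [0.0, -0.027, 0.0]
end [0.529  0.0768 0.0873] [-0.0001 -0.      0.    ]
[0.011, 0.0, 0.014] [0.0, 0.0, 0.0]
[0.01, 0.0, 0.014] [0.0, 0.0, 0.0]
end [0.529  0.0766 0.0803] [-0.     -0.0001  0.    ]
```

Request:
servo_tool:
  moves:
    - {"dp":[0.042,0.002,0.05],"delta_rot":[0,-0.03,0],"fingers":0}
    - {"dp":[0.042,0.002,0.05],"delta_rot":[0,-0.03,0],"fingers":0}
    - {"dp":[0.042,0.002,0.05],"delta_rot":[0,-0.03,0],"fingers":0}
    - {"dp":[0,0,0],"delta_rot":[0,0,0],"fingers":0}
    - {"dp":[0,0,0],"delta_rot":[0,0,0],"fingers":0}

```text
clock: 7.25
position: [0.5292, 0.0776, 0.0873]
ee_rot: [0.251, 0.595, 0.735, -0.206]
contact_force: [-0.4, 0.0, -1.0]
width: 0.0592
gripper_force: 44.8
```

Request:
servo_tool:
  moves:
    - {"dp":[0.01,0,0.013],"delta_rot":[0,0,0],"fingers":0}
    - {"dp":[0,0,0],"delta_rot":[0,0,0],"fingers":0}

```text
clock: 7.45
position: [0.5295, 0.0777, 0.0845]
ee_rot: [0.251, 0.596, 0.735, -0.205]
contact_force: [0.9, -0.3, -1.5]
width: 0.0596
gripper_force: 44.8
```

Request:
servo_tool:
  moves:
    - {"dp":[0.008,0,0.01],"delta_rot":[0,0,0],"fingers":0}
    - {"dp":[0,0,0],"delta_rot":[0,0,0],"fingers":0}

```text
clock: 7.65
position: [0.5293, 0.0776, 0.0818]
ee_rot: [0.251, 0.596, 0.735, -0.205]
contact_force: [-0.8, -0.5, -1.0]
width: 0.0594
gripper_force: 44.8
```

```bash
python3 m.py
```

```text
plane [-0.00013196 -0.00071715  0.0481327 ] rect ((0.5364985466003418, 0.04765792191028595), (0.060845259577035904, 0.0912143886089325), 11.6300687789917) z 0.048062439392563897 8930
pred [0.53611135 0.04607623 0.02991873] [[0.979, 0.001, -0.204], [0.204, -0.011, 0.979], [-0.001, -1.0, -0.011]]
blocks ((0.5255076885223389, 0.09049603343009949), (0.08316805958747864, 0.03021799959242344), 11.725491523742676) 6352
```

Request:
servo_tool:
  moves:
    - {"dp":[0.004,0,0.005],"delta_rot":[0,0,0],"fingers":0}
    - {"dp":[0,0,0],"delta_rot":[0,0,0],"fingers":0}

```text
clock: 7.9
position: [0.5295, 0.0776, 0.0806]
ee_rot: [0.251, 0.596, 0.735, -0.205]
contact_force: [-0.5, 0.3, -1.5]
width: 0.0594
gripper_force: 44.9
```

Request:
servo_tool:
  moves:
    - {"dp":[0.004,0,0.005],"delta_rot":[0,0,0],"fingers":0}
    - {"dp":[0,0,0],"delta_rot":[0,0,0],"fingers":0}

```text
clock: 8.1
position: [0.5296, 0.0775, 0.0802]
ee_rot: [0.252, 0.595, 0.735, -0.205]
contact_force: [-1.1, 1.5, 3.9]
width: 0.0595
gripper_force: 45.5
```

Light contact (about 5 N). I'll release and back out along the tool axis.

Request:
servo_tool:
  moves:
    - {"dp":[0,0,0],"delta_rot":[0,0,0],"fingers":0.85}
    - {"dp":[0,0,0],"delta_rot":[0,0,0],"fingers":1}
    - {"dp":[0,0,0],"delta_rot":[0,0,0],"fingers":1}
    - {"dp":[0,0,-0.1],"delta_rot":[0,0,0],"fingers":1}
    - {"dp":[0,0,-0.2],"delta_rot":[0,0,0],"fingers":1}

```text
clock: 8.6
position: [0.5204, 0.1124, 0.1252]
ee_rot: [0.25, 0.596, 0.735, -0.208]
contact_force: [1.2, -0.3, -0.3]
width: 0.0853
gripper_force: 0.0
```

Request:
servo_tool:
  moves:
    - {"dp":[0,0,-0.2],"delta_rot":[0,0,0],"fingers":1}
    - {"dp":[0,0,-0.2],"delta_rot":[0,0,0],"fingers":1}
    - {"dp":[0,0,0],"delta_rot":[0,0,0],"fingers":1}
    - {"dp":[0,0,0],"delta_rot":[0,0,0],"fingers":1}

```text
clock: 9.0
position: [0.5118, 0.1622, 0.1902]
ee_rot: [0.252, 0.596, 0.735, -0.204]
contact_force: [-0.2, 0.4, -0.3]
width: 0.0854
gripper_force: 0.0
```

```bash
python3 - <<'E'
from h import *
im,P=cloud("wrist"); cv2.imwrite("pics/w3.png",im[...,::-1]); i=im.astype(int);Rr,G,B=i[...,0],i[...,1],i[...,2];k=~np.isnan(P).any(2)
b=k&(B>Rr+25)&(B>G+10)&(np.abs(P[...,2]-.046)<.006)&(np.abs(P[...,0]-.535)<.1); t=P[b]
A=np.c_[t[:,:2],np.ones(len(t))]; print("plane",np.linalg.lstsq(A,t[:,2],rcond=None)[0],cv2.minAreaRect(t[:,:2].astype(np.float32)),t[:,2].mean())
m=k&(Rr>130)&(G<60)&(B<60)&(P[...,2]<.04)&(P[...,2]>.005);t=P[m]; print("pad",cv2.minEnclosingCircle(t[:,:2].astype(np.float32)),t[:,2].mean(),t[:,:2].mean(0))
bl=k&(i.max(2)<60)&(np.abs(P[...,2]-.024)<.004)&(np.abs(P[...,0]-.535)<.075)&(np.abs(P[...,1]-.045)<.085)
print("blocks",cv2.minAreaRect(P[bl][:,:2].astype(np.float32)),bl.sum())
p,r=pose(); print(p)
e=plan(np.array([.55,-.10,.33]),tool(0,0)); plan(np.array([.593,-.3055,.30]),tool(0,0),start=e)
E
```

```text
plane [ 0.00187427 -0.01102118  0.04465434] ((0.5362741947174072, 0.04614947736263275), (0.05979957431554794, 0.09509850293397903), 11.89945125579834) 0.04504135882328135
pad ((0.5609073042869568, -0.08257560431957245), 0.04755939170718193) 0.014250882410934983 [ 0.56157535 -0.08691958]
blocks ((0.5342975854873657, 0.047202832996845245), (0.082441546022892, 0.11835435777902603), 12.00278091430664) 1649
[0.51133809 0.16145429 0.18932855]
[-0.18, -0.01, 0.03] [0.08, 0.82, 0.25]
[-0.19, -0.01, 0.02] [0.08, 0.83, 0.25]
[-0.19, 0.0, 0.0] [0.09, 0.82, 0.26]
[-0.18, 0.01, -0.01] [0.08, 0.82, 0.25]
[-0.19, 0.01, -0.03] [0.08, 0.83, 0.25]
[-0.18, 0.01, -0.05] [0.08, 0.82, 0.25]
[-0.18, 0.02, -0.06] [0.09, 0.82, 0.25]
[-0.17, 0.02, -0.07] [0.08, 0.83, 0.25]
end [ 0.5508 -0.1007  0.3297] [ 0.0008 -0.0007 -0.0003]
[-0.2, 0.04, 0.03] [0.0, 0.0, 0.0]
[-0.21, 0.04, 0.03] [0.0, 0.0, 0.0]
[-0.2, 0.05, 0.03] [0.0, 0.0, 0.0]
[-0.21, 0.04, 0.03] [0.0, 0.0, 0.0]
[-0.2, 0.04, 0.03] [0.0, 0.0, 0.0]
end [ 0.5929 -0.3046  0.2996] [-0.0001  0.0009 -0.0004]
```

View pics/w3.png

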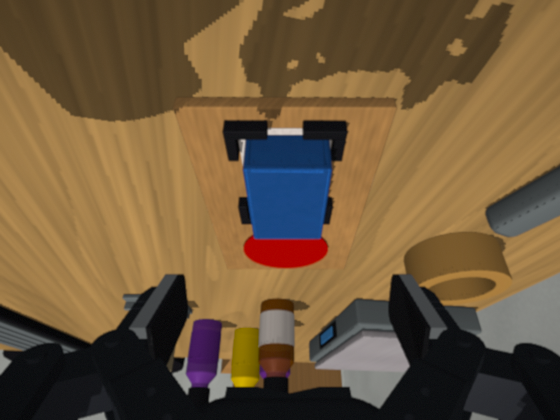

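The wrist view shows the blue dish seated inside the four corner blocks at (288,190), level, top at 45 mm and centred within about 2 mm. The amber bottle is at (277,335) in the same view. Next is the bottle.

Request:
servo_tool:
  moves:
    - {"dp":[-0.18,-0.01,0.03],"delta_rot":[0.08,0.82,0.25],"fingers":1}
    - {"dp":[-0.19,-0.01,0.02],"delta_rot":[0.08,0.83,0.25],"fingers":1}
    - {"dp":[-0.19,0,0],"delta_rot":[0.09,0.82,0.26],"fingers":1}
    - {"dp":[-0.18,0.01,-0.01],"delta_rot":[0.08,0.82,0.25],"fingers":1}
    - {"dp":[-0.19,0.01,-0.03],"delta_rot":[0.08,0.83,0.25],"fingers":1}

```text
clock: 9.55
position: [0.5358, -0.0042, 0.276]
ee_rot: [0.094, 0.675, 0.727, -0.078]
contact_force: [0.2, 0.2, 0.2]
width: 0.0854
gripper_force: 0.0
```

Request:
servo_tool:
  moves:
    - {"dp":[-0.18,0.01,-0.05],"delta_rot":[0.08,0.82,0.25],"fingers":1}
    - {"dp":[-0.18,0.02,-0.06],"delta_rot":[0.09,0.82,0.25],"fingers":1}
    - {"dp":[-0.17,0.02,-0.07],"delta_rot":[0.08,0.83,0.25],"fingers":1}
    - {"dp":[-0.2,0.04,0.03],"delta_rot":[0,0,0],"fingers":1}
    - {"dp":[-0.2,0.04,0.03],"delta_rot":[0,0,0],"fingers":1}

```text
clock: 10.05
position: [0.5663, -0.1837, 0.3168]
ee_rot: [-0.001, 0.708, 0.706, 0.0]
contact_force: [0.1, -0.7, -0.7]
width: 0.0858
gripper_force: 0.0
```

Request:
servo_tool:
  moves:
    - {"dp":[-0.2,0.05,0.03],"delta_rot":[0,0,0],"fingers":1}
    - {"dp":[0,0,0],"delta_rot":[0,0,0],"fingers":1}
    - {"dp":[0,0,0],"delta_rot":[0,0,0],"fingers":1}

```text
clock: 10.35
position: [0.5761, -0.2218, 0.3094]
ee_rot: [-0.003, 0.708, 0.706, -0.0]
contact_force: [-0.7, -0.3, -0.4]
width: 0.0858
gripper_force: 0.0
```

```bash
python3 - <<'E'
from h import *
p,r=pose(); im,P=cloud("wrist"); cv2.imwrite("pics/w4.png",im[...,::-1]); k=~np.isnan(P).any(2)
q=P[k&(P[...,2]>.142)&(P[...,2]<.16)&(np.hypot(P[...,0]-.593,P[...,1]+.3055)<.035)]
c=cv2.minEnclosingCircle(q[:,:2].astype(np.float32)); print("cap",c,q.mean(0),len(q),p)
c=np.array(c[0]);e=plan(np.array([*c,.24]),tool(0,0),nd=3); plan(np.array([*c,.186]),tool(0,0),start=e,nd=3,step=.03)
E
```

```text
cap ((0.5929679274559021, -0.30565088987350464), 0.01920098252594471) [ 0.59277621 -0.30344379  0.14869709] 1782 [ 0.57609608 -0.22179804  0.30944294]
[-0.142, 0.028, 0.116] [-0.009, -0.01, -0.005]
[-0.142, 0.029, 0.117] [-0.01, -0.01, -0.005]
[-0.142, 0.028, 0.117] [-0.009, -0.011, -0.005]
end [ 0.593  -0.3057  0.24  ] [ 0.     -0.0001 -0.    ]
[0.0, 0.0, 0.135] [0.0, 0.0, 0.0]
[0.0, 0.0, 0.135] [0.0, 0.0, 0.0]
end [ 0.593  -0.3057  0.186 ] [ 0.     -0.0001 -0.    ]
```

View pics/w4.png

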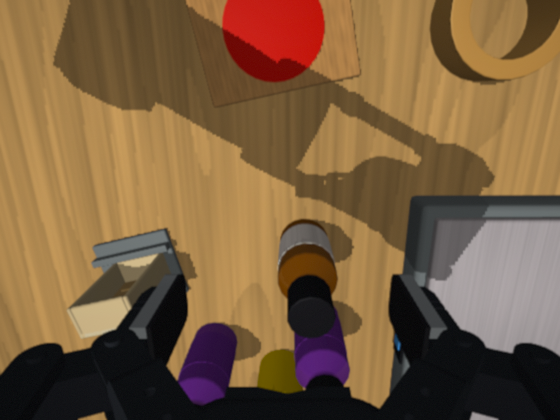

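The cap is at (311,315), centred between the open fingers with no neighbour in their path.

Request:
servo_tool:
  moves:
    - {"dp":[-0.142,0.028,0.116],"delta_rot":[-0.01,-0.01,0],"fingers":1}
    - {"dp":[-0.142,0.029,0.117],"delta_rot":[-0.01,-0.01,0],"fingers":1}
    - {"dp":[-0.142,0.028,0.117],"delta_rot":[-0.01,-0.01,0],"fingers":1}
    - {"dp":[0,0,0],"delta_rot":[0,0,0],"fingers":1}
    - {"dp":[0,0,0.1],"delta_rot":[0,0,0],"fingers":1}

```text
clock: 10.9
position: [0.5953, -0.3053, 0.2238]
ee_rot: [0.004, 0.707, 0.707, 0.001]
contact_force: [1.0, 0.2, 0.7]
width: 0.0855
gripper_force: 0.0
```

Request:
servo_tool:
  force: 40
  moves:
    - {"dp":[0,0,0.12],"delta_rot":[0,0,0],"fingers":1}
    - {"dp":[0,0,0.05],"delta_rot":[0,0,0],"fingers":1}
    - {"dp":[0,0,0],"delta_rot":[0,0,0],"fingers":1}
    - {"dp":[0,0,0],"delta_rot":[0,0,0],"fingers":0.6}
    - {"dp":[0,0,0],"delta_rot":[0,0,0],"fingers":0}

```text
clock: 11.4
position: [0.5953, -0.3057, 0.1898]
ee_rot: [0.003, 0.707, 0.707, 0.001]
contact_force: [-0.9, -0.5, 0.7]
width: 0.0589
gripper_force: 0.0
```

Request:
servo_tool:
  moves:
    - {"dp":[0,0,0],"delta_rot":[0,0,0],"fingers":0}
    - {"dp":[0,0,0],"delta_rot":[0,0,0],"fingers":0}
    - {"dp":[0,0,0],"delta_rot":[0,0,0],"fingers":0}

```text
clock: 11.7
position: [0.5946, -0.306, 0.1895]
ee_rot: [0.003, 0.707, 0.707, 0.0]
contact_force: [-1.7, 1.0, 6.8]
width: 0.0371
gripper_force: 40.0
```

Gripped at 37 mm. Lift, then carry it smoothly over to the pad.

Request:
servo_tool:
  moves:
    - {"dp":[0,0,-0.05],"delta_rot":[0,0,0],"fingers":0}
    - {"dp":[0,0,-0.1],"delta_rot":[0,0,0],"fingers":0}
    - {"dp":[0,0,-0.1],"delta_rot":[0,0,0],"fingers":0}
    - {"dp":[0,0,-0.05],"delta_rot":[0,0,0],"fingers":0}
    - {"dp":[0.05,-0.007,0],"delta_rot":[0,0,0],"fingers":0}

```text
clock: 12.2
position: [0.5938, -0.2969, 0.2496]
ee_rot: [0.004, 0.707, 0.707, 0.001]
contact_force: [0.2, 0.8, -2.5]
width: 0.0366
gripper_force: 40.6
```

Request:
servo_tool:
  moves:
    - {"dp":[0.1,-0.015,0],"delta_rot":[0,0,0],"fingers":0}
    - {"dp":[0.15,-0.022,0],"delta_rot":[0,0,0],"fingers":0}
    - {"dp":[0.15,-0.022,0],"delta_rot":[0,0,0],"fingers":0}
    - {"dp":[0.15,-0.022,0],"delta_rot":[0,0,0],"fingers":0}
    - {"dp":[0.15,-0.022,0],"delta_rot":[0,0,0],"fingers":0}

```text
clock: 12.7
position: [0.5705, -0.1523, 0.2461]
ee_rot: [0.0, 0.707, 0.707, 0.0]
contact_force: [0.7, -0.5, -2.3]
width: 0.037
gripper_force: 40.6
```

Request:
servo_tool:
  moves:
    - {"dp":[0.15,-0.022,0],"delta_rot":[0,0,0],"fingers":0}
    - {"dp":[0.12,-0.018,0],"delta_rot":[0,0,0],"fingers":0}
    - {"dp":[0.06,-0.009,0],"delta_rot":[0,0,0],"fingers":0}
    - {"dp":[0.025,-0.004,0],"delta_rot":[0,0,0],"fingers":0}
    - {"dp":[0,0,0],"delta_rot":[0,0,0],"fingers":0}

```text
clock: 13.2
position: [0.5614, -0.084, 0.2471]
ee_rot: [0.002, 0.707, 0.708, 0.0]
contact_force: [-0.3, -0.1, -2.8]
width: 0.0368
gripper_force: 40.6
```

Request:
servo_tool:
  moves:
    - {"dp":[0,0,0],"delta_rot":[0,0,0],"fingers":0}

```text
clock: 13.3
position: [0.5619, -0.0853, 0.2473]
ee_rot: [0.002, 0.707, 0.707, 0.0]
contact_force: [-0.3, -0.3, -2.3]
width: 0.0369
gripper_force: 40.6
```

```bash
python3 - <<'E'
from h import *
p,r=pose(); print(p,r.as_matrix()[:,2])
a,_=cloud("wrist"); b,Pt=cloud("top"); c,Ps=cloud("scene")
o=np.zeros((600,800,3),np.uint8); o[:420,:560]=a; o[420:,:240]=cv2.resize(b[180:270,210:330],(240,180)); o[400:,560:]=cv2.resize(c[125:225,230:350],(240,200)); cv2.imwrite("pics/w5.png",o[...,::-1])
E
```

```text
[ 0.56185653 -0.08528091  0.24732503] [ 0.003811   -0.0029911  -0.99998826]
```

View pics/w5.png

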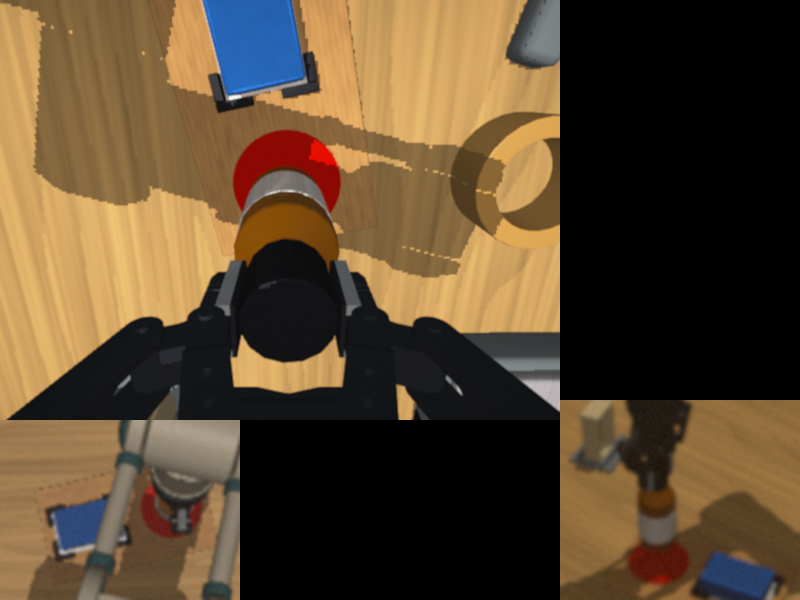

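The bottle hangs upright over the red pad: (287,160) in the wrist view, (655,560) in the scene inset. The dish is in the pocket. I'll lower it in steps, watching the force.

Request:
servo_tool:
  moves:
    - {"dp":[0,0,0.06],"delta_rot":[0,0,0],"fingers":0}
    - {"dp":[0,0,0.06],"delta_rot":[0,0,0],"fingers":0}
    - {"dp":[0,0,0.05],"delta_rot":[0,0,0],"fingers":0}
    - {"dp":[0,0,0.02],"delta_rot":[0,0,0],"fingers":0}
    - {"dp":[0,0,0],"delta_rot":[0,0,0],"fingers":0}

```text
clock: 13.95
position: [0.5613, -0.0846, 0.2082]
ee_rot: [0.001, 0.707, 0.707, -0.0]
contact_force: [-0.7, 0.5, -2.7]
width: 0.0373
gripper_force: 40.6
```

Request:
servo_tool:
  moves:
    - {"dp":[0,0,0.01],"delta_rot":[0,0,0],"fingers":0}
    - {"dp":[0,0,0],"delta_rot":[0,0,0],"fingers":0}

```text
clock: 14.15
position: [0.5621, -0.0847, 0.2077]
ee_rot: [0.002, 0.707, 0.707, 0.001]
contact_force: [-0.2, 0.1, -2.7]
width: 0.0368
gripper_force: 40.6
```

Request:
servo_tool:
  moves:
    - {"dp":[0,0,0.008],"delta_rot":[0,0,0],"fingers":0}
    - {"dp":[0,0,0],"delta_rot":[0,0,0],"fingers":0}

```text
clock: 14.35
position: [0.5619, -0.0847, 0.2061]
ee_rot: [0.002, 0.707, 0.707, 0.001]
contact_force: [-0.2, 0.5, -3.0]
width: 0.0372
gripper_force: 40.6
```

Request:
servo_tool:
  moves:
    - {"dp":[0,0,0.006],"delta_rot":[0,0,0],"fingers":0}
    - {"dp":[0,0,0],"delta_rot":[0,0,0],"fingers":0}

```text
clock: 14.55
position: [0.5618, -0.0847, 0.2047]
ee_rot: [0.002, 0.707, 0.707, 0.001]
contact_force: [-0.5, 0.3, -1.9]
width: 0.0367
gripper_force: 40.6
```

Request:
servo_tool:
  moves:
    - {"dp":[0,0,0.005],"delta_rot":[0,0,0],"fingers":0}
    - {"dp":[0,0,0],"delta_rot":[0,0,0],"fingers":0}

```text
clock: 14.75
position: [0.5619, -0.0848, 0.2045]
ee_rot: [0.002, 0.707, 0.707, 0.001]
contact_force: [-1.9, 0.6, 3.3]
width: 0.037
gripper_force: 41.2
```

Contact (+6 N). Release slowly, then go straight up.

Request:
servo_tool:
  moves:
    - {"dp":[0,0,0],"delta_rot":[0,0,0],"fingers":0.55}
    - {"dp":[0,0,0],"delta_rot":[0,0,0],"fingers":0.8}
    - {"dp":[0,0,0],"delta_rot":[0,0,0],"fingers":1}
    - {"dp":[0,0,0],"delta_rot":[0,0,0],"fingers":1}
    - {"dp":[0,0,-0.05],"delta_rot":[0,0,0],"fingers":1}

```text
clock: 15.25
position: [0.5611, -0.0845, 0.2127]
ee_rot: [0.001, 0.707, 0.707, -0.0]
contact_force: [0.0, 1.6, 0.9]
width: 0.0853
gripper_force: 0.0
```

Request:
servo_tool:
  moves:
    - {"dp":[0,0,-0.15],"delta_rot":[0,0,0],"fingers":1}
    - {"dp":[0,0,-0.2],"delta_rot":[0,0,0],"fingers":1}
    - {"dp":[0,0,-0.2],"delta_rot":[0,0,0],"fingers":1}
    - {"dp":[-0.2,0,-0.1],"delta_rot":[0,0,0],"fingers":1}
    - {"dp":[-0.2,0,0],"delta_rot":[0,0,0],"fingers":1}

```text
clock: 15.75
position: [0.5628, -0.1648, 0.3494]
ee_rot: [0.007, 0.706, 0.708, 0.002]
contact_force: [0.7, -0.2, -1.1]
width: 0.0853
gripper_force: 0.0
```

Request:
servo_tool:
  moves:
    - {"dp":[-0.2,0,0],"delta_rot":[0,0,0],"fingers":1}
    - {"dp":[0,0,0],"delta_rot":[0,0,0],"fingers":1}
    - {"dp":[0,0,0],"delta_rot":[0,0,0],"fingers":1}

```text
clock: 16.05
position: [0.5612, -0.2051, 0.3443]
ee_rot: [0.002, 0.708, 0.707, 0.001]
contact_force: [-0.9, 0.5, 0.1]
width: 0.0855
gripper_force: 0.0
```

```bash
python3 - <<'E'
from h import *
a,P=cloud("wrist"); c,Ps=cloud("scene")
o=np.zeros((420,800,3),np.uint8); o[:420,:560]=a; o[:200,560:]=cv2.resize(c[125:225,230:350],(240,200)); cv2.imwrite("pics/w6.png",o[...,::-1])
q=P[(P[...,2]>.155)&(P[...,2]<.175)&(np.hypot(P[...,0]-.562,P[...,1]+.085)<.04)]
print("cap",cv2.minEnclosingCircle(q[:,:2].astype(np.float32)),np.percentile(q[:,2],[50,95]),len(q))
i=a.astype(int);m=(i[...,0]>110)&(i[...,1]<60)&(i[...,2]<60)&(P[...,2]<.03);t=P[m];print("pad",cv2.minEnclosingCircle(t[:,:2].astype(np.float32)))
m=(i[...,2]>i[...,0]+25)&(i[...,2]>i[...,1]+10)&(np.abs(P[...,2]-.046)<.006);t=P[m];print("dish",cv2.minAreaRect(t[:,:2].astype(np.float32)),t[:,2].mean(),len(t))
E
```

```text
cap ((0.5607584118843079, -0.08501207828521729), 0.019088139757514) [0.1643861 0.1656404] 2841
pad ((0.5618048310279846, -0.07780351489782333), 0.047288715839385986)
dish ((0.0, 0.0), (0.0, 0.0), 0.0) nan 0<stdin>:7: RuntimeWarning: Mean of empty slice.
  ret = ret.dtype.type(ret / rcount)
```

View pics/w6.png

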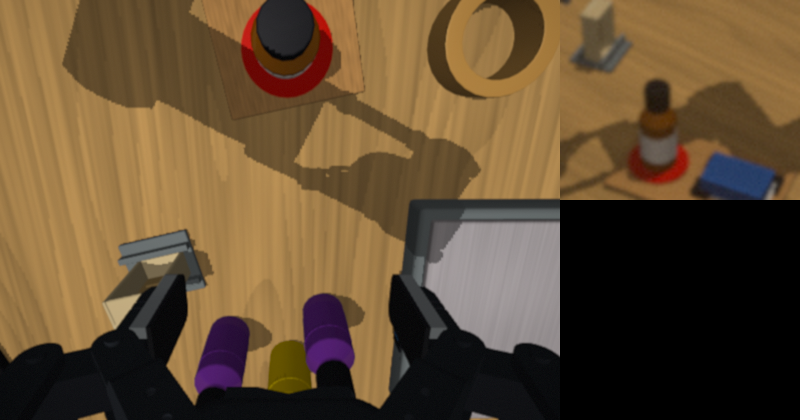

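The amber bottle stands upright on the red pad, at (287,45) in the wrist view and (657,130) in the scene inset. The dish is in its pocket and the gripper is clear, so I'll hand in.

```bash
python3 -c "
from rig import manip
print(manip.sign_off())"
```

```text
the job is handed in; nothing more can be done
None
```

I handed the job in at about 16 s on the robot's clock: the blue dish lies hollow side down in the pocket, centred within about 2 mm, and the amber bottle stands upright near the centre of the red pad; the hand-in returned no verdict.

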